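# Clip the cupboard key back onto the key stand

### The job

Pick up the cupboard key by the orange grip of its snap clip and clip it onto the steel eye of the key stand: press the sprung gate against the bar of the eye so that it gives way inward, let the gate snap shut behind the bar, and leave the key hanging there freely and at rest. Treat the stand gently, never loading it with more than about 18 N, and leave the glue bottle, tube and cup where they stand.

Things in the scene. Friction and masses are not known exactly. Their poses are not given: they have to be found in the camera images.
- clip_grip (a point): Centre of the orange grip plate (24 mm in x, 12 thick in y, 52 high) of the upright snap clip with wooden fob, one loose thing of 0.15 to 0.3 kg; pinch it across y from above and carry it upright. Axes: z up, x level from the grip towards the gate, y across. The fob's flat underside, on which it stands, is 100 mm lower; fob: x 9 to 65 mm from here, 26 wide, 30 high, 70 to 100 mm below here.
- clip_seat (a point): Where an 8 mm bar's centre lies when seated in the clip, under a roof of two sloping steel faces; 28 mm in x and -2 in z from the grip centre, same axes. Hook steel is 10 mm thick in y. The inner face of the spine lies 13 mm behind (-x); the nose hangs down in front, 8 mm thick, centred 15 mm ahead (+x), its round lowest end 8 mm below this point. Top of steel 15 mm above.
- clip_mouth (a point): On the shut brass gate, 43 mm in x and -19 in z from the grip centre: best height for an 8 mm bar's centre to enter (5 mm lower to 4 mm higher still works). Push the clip +x onto the bar until the bar's centre is 15 mm behind this point (below the seat): it is then inside the nose with the gate swung in. Lower the clip 17 mm: the bar passes the gate's tip, the gate snaps shut and the bar seats.
- gate (a joint): Angle of the clip's brass gate, a 6 mm round bar pivoted 25 mm below clip_mouth, reaching up 8 mm above it to just under the nose: 0 shut, grows to 0.9 rad as its top is pushed inward, towards the grip. A spring shuts it; pushing its top takes about 2 N at first, 6 N wide open.
- eye_mark (a point): The stand's mark for the middle of the eye's cross bar (8 mm round, 48 mm long in y), 175 mm above the table. Level it is true, but the eye was clamped by hand: the real bar centre is up to 30 mm above or below this point; find it by touch or sight. Axes: z up, x from cross bar to post (65 mm), y along the bar. Bring the clip to the bar from its -x side, its x along this x.
- stand: Fixed key stand: steel base 120 x 150 x 12 mm, aluminium post 22 mm square, 227 mm high, blue clamp (40 x 64 x 28 mm) with the steel eye: a level U of 8 mm round bar, its two arms at y = +24 and -24 mm running 47 mm back from the cross bar to the clamp, window behind the bar 40 x 41 mm. It does not give under load. Origin under the post at table height, axes as eye_mark.
- clip: The whole snap clip with fob; origin at the height of the fob's underside, 25 mm in x from the grip centre and 100 mm below it, axes as clip_grip.
- glue: Bystander: white glue bottle with black cap, 52 mm diameter, 125 mm high; origin at the centre of its underside.
- tube: Bystander: upright cardboard tube, 48 mm diameter, 100 mm high; origin at the centre of its underside.
- cup: Bystander: white open cup, 80 mm across the rim, 100 mm high; origin at the centre of its underside.
Not all that is in view belongs to the job. Of the things that look like the clip, the largest one is meant.

How it is judged:
By the outcome, as a careful person would: the job done as asked, in the order asked, and still so for the second after the job is handed in, with the robot touching nothing.
It also fails if it takes over 61 s, if anything falls off the work surface, if the arm or the gripper's body presses on something with over 40 N, if the wrist force passes 120 N, or if a joint passes its speed limit or range.

### The arm

A 6-joint arm with a two-finger parallel gripper is mounted at the origin on the work surface. World frame = base frame: x ahead of the robot, y to its left, z up, the work surface at z = 0. Lengths are in m, angles in degrees, forces in N, time in s.
With the tool pointing down it reaches from about 0.3 to 0.75 m from the base axis. Payload 8.5 kg.
Tool frame: the origin (TCP) lies between the finger pads; the fingertips stand env.finger_overhang ahead of it and the grasp point (between the pads) lies 2 mm behind it (env.finger_overhang is the distance from the TCP to the fingertips, in m); z points along the fingers, y is the line along which they close (so a half turn about z gives the same grasp; the last joint's range is limited). The gripper opens to 85 mm and grips with 20 to 120 N. Pads are 22 mm wide; open, the fingers measure 114 mm over their backs; the gripper's body (76 mm by 85 mm) begins 54 mm behind the grasp point. The pads swing forward as they close: fully open they stand 13 mm farther back than shut.
Start: joints at [55.789, 21.807, 74.336, -0, 83.858, -12.336], TCP at [0.205, 0.51, 0.248] pointing down, gripper open.
Joint ranges: [-178.18, 178.18], [-50.72, 133.34], [12.68, 142.11], [-81.47, 261.47], [9.98, 163.14], [-165.26, 165.26]. Speed limits (degrees/s): [136.94, 136.94, 180, 180, 180, 180].

### API

Orientations are given as a 3x3 rotation matrix whose columns are the frame's x, y, z axes.
In Python, from rig import env gives the robot as it stands. The module is installed in compiled form; this text tells all that it offers.
- The arm moves only by the tool jog_arm, never from a script. Its arguments are lists of equal length, an entry for each row: "hand": the finger opening in m, from 0 to 0.0854; "travel": the shift along the world's x, y, z in m, a list of three; "yaw": the turn about the world's z in rad. A call has exactly 5 rows; each row shifts and turns the commanded pose from where the row before left it; what a row does not reach is not made up. A row lasts 1/8 s, in which the tool goes at most 62.5 mm and 10.7 degrees, less where a joint would pass 70% of its speed; a pose out of reach is approached as far as the arm can. A call is refused whole if a number of a shift passes 0.0625 or a number of a turn 0.188, either way. A call with a gripper value outside its range is refused whole. The fingers move at their own pace and stop on an object; "grip_force" is the grip in N (left out, the last holds). Time passes only in rows, so rows that do not move let the fingers close, or fill a call up. It gives the time, the measured TCP pose, the force, the opening and the grip force at its end, in the units of the state.
- env.observe(): the state, without advancing time (a new reading comes with each control period).
- env.get_image(name): name is "scene" or "side" or "wrist"; returns the picture (420x560x3 uint8, red, green, blue); there is no depth.
- env.calibration(name): a dict with "fx", "fy", "cx", "cy" (pixels), "position" and "rotation" of the camera in the world; the wrist camera has in their place "hand_eye" (4x4, takes a point from camera to tool coordinates, whose origin is the TCP and whose axes are the flange's). Camera axes: x right, y down, z forward; pixel columns grow to the right and rows downward; lengths in m; the calibration is good to about 2 mm. A picture is of the moment at which its call begins: read the wrist's pose just before it. calibration takes no time and is no camera call.
- env.close_job(): hands the job in; it is judged then, once.
The state is a dict: "time_s": time; "q": joint angles; "qvel": joint speeds; "joint_efforts": joint torques, N m; "position": TCP position; "tool_rot": TCP orientation; "ft_force": force on the tool from outside, world axes, zero at the start; "wrist_torque": the same for the moment, N m; "grip_width": finger opening in m; "gripper_force": force on a finger pad.
Only numpy, scipy, OpenCV 4.12 (cv2) and the standard library are available. Lean on these libraries where they do the work, as an engineer would, in place of code of your own. Each camera call takes 0.05 s, during which the arm holds its last target. There are 200 camera calls.

## Working session

There is one attempt and no reset: what is moved stays moved. The work goes in short steps, Python scripts to look and compute and a tool call to move; the robot and the scene stay as the last step left them, time stands still between calls to the robot, and variables do not carry over. Pictures are saved under pics/ and viewed, at most 10 in all, crops included, and the job is handed in when it is done.

Besides the shell and the picture viewer there is one more tool, called after "Call:" by a JSON object that holds its "api" and its "payload". jog_arm: Moves the arm, as the interface text tells. Its arguments: {"type":"object","properties":{"hand":{"type":"array"},"travel":{"type":"array"},"yaw":{"type":"array"},"grip_force":{"type":"number"}},"required":["hand","travel","yaw"]}

```bash
mkdir -p pics
python3 - <<'E'
from rig import env
import cv2,numpy as np
o=env.observe();print(o['time_s'],o['position'],o['tool_rot'],env.finger_overhang,o['ft_force'])
for n in("scene","side","wrist"):
    cv2.imwrite(f"pics/{n}0.png",env.get_image(n)[:,:,::-1]);print(n,env.calibration(n))
E
```

```text
0.0 [0.20478474 0.51017093 0.24771821] [[-9.28000430e-01  3.72578279e-01 -7.92574344e-04]
 [ 3.72579006e-01  9.27999719e-01 -1.18531218e-03]
 [ 2.93887195e-04 -1.39526678e-03 -9.99998983e-01]] 0.017 [ 0.81595831 -0.16613065  0.38022609]
scene {'fx': 431.2174113926305, 'fy': 431.2174113926305, 'cx': 272.82283306487244, 'cy': 206.24445213057794, 'position': array([1.16841397, 0.00241466, 0.81013924]), 'rotation': array([[ 0.10582393,  0.75524212, -0.64684668],
       [ 0.9943433 , -0.07442176,  0.07578128],
       [ 0.00909374, -0.65120714, -0.75884555]])}
side {'fx': 418.8044515988487, 'fy': 418.8044515988487, 'cx': 284.8666506514665, 'cy': 203.69716800047934, 'position': array([0.41154641, 0.64376364, 0.76925044]), 'rotation': array([[-0.96520731, -0.19233334,  0.17715172],
       [-0.26148044,  0.71429078, -0.64916613],
       [-0.00168155, -0.6729016 , -0.73973009]])}
wrist {'fx': 332.2192750615472, 'fy': 332.2192750615472, 'cx': 282.5546698243983, 'cy': 214.38460008629193, 'hand_eye': array([[-8.98380592e-04, -9.45533413e-01, -3.25523821e-01,
         8.33425663e-02],
       [ 9.99999563e-01, -7.65126275e-04, -5.37373087e-04,
         3.34448394e-04],
       [ 2.59037381e-04, -3.25524161e-01,  9.45533687e-01,
        -1.26489744e-01],
       [ 0.00000000e+00,  0.00000000e+00,  0.00000000e+00,
         1.00000000e+00]])}
```

View pics/scene0.png

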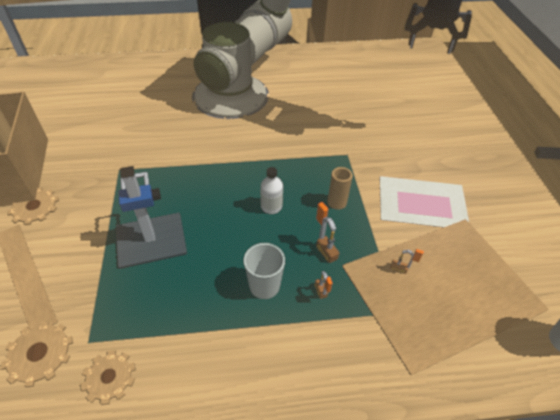

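View pics/side0.png

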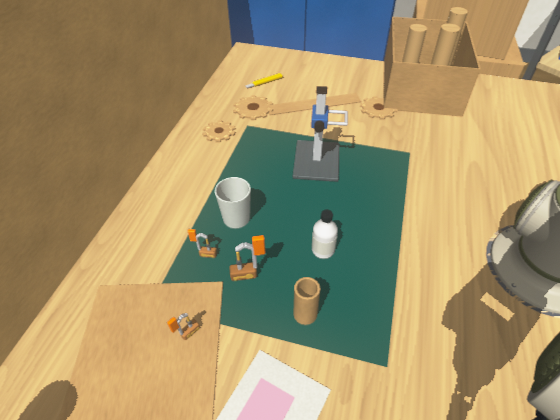

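```bash
cat > h.py <<'E'
import cv2,numpy as np
def crop(n,x,y,w,h,s):
    im=cv2.imread(n)[y:y+h,x:x+w]; im=cv2.resize(im,None,fx=s,fy=s,interpolation=cv2.INTER_CUBIC)
    for i in range(0,w,10):
        cv2.putText(im,str(x+i),(i*s,8),0,.3,(255,255,255),1); cv2.line(im,(i*s,10),(i*s,14),(255,255,255),1)
    for i in range(10,h,10): cv2.putText(im,str(y+i),(0,i*s+3),0,.3,(255,255,255),1)
    return im
E
python3 - <<'E'
from h import *
cv2.imwrite("pics/c1.png",np.hstack([crop("pics/scene0.png",300,190,56,84,7),crop("pics/side0.png",220,220,56,84,7)]))
cv2.imwrite("pics/c2.png",np.hstack([crop("pics/scene0.png",105,155,84,110,5),crop("pics/side0.png",285,75,75,110,5)]))
E
```

```text
(no output)
```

View pics/c1.png

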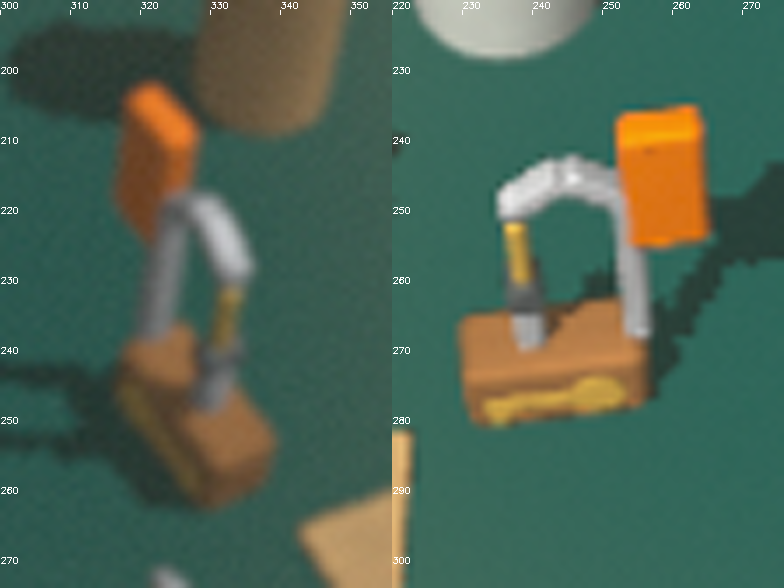

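View pics/c2.png

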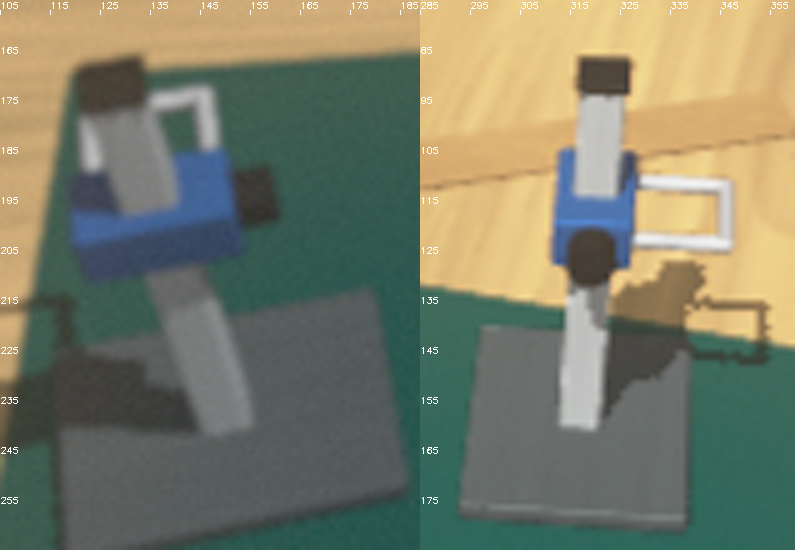

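The clip_grip candidates in the scene picture are the large clip at (325,230), a small one at (322,285) and a small one at (410,260). The one at (325,230) is clearly the largest. The crop confirms it: upright, orange grip toward the robot, gate toward +x. The eye's bar corners are at scene (146,174) and side (346,112) and (346,124).

```bash
cat >> h.py <<'E'
from rig import env
from scipy.optimize import least_squares
C={n:env.calibration(n) for n in("scene","side")}
def proj(n,p):
    c=C[n];q=(np.asarray(p)-c['position'])@c['rotation']
    return np.array([c['fx']*q[0]/q[2]+c['cx'],c['fy']*q[1]/q[2]+c['cy']])
def T(v,p):
    x,y,a,z=v;c,s=np.cos(a),np.sin(a);return np.array([x+c*p[0]-s*p[1],y+s*p[0]+c*p[1],z+p[2]])
def fit(obs,x0,zfree):
    f=lambda v:np.concatenate([(proj(n,T(list(v)+([] if zfree else [0]),(np.array(p)/1000)))-u)*w for n,p,u,w in obs])
    r=least_squares(f,x0 if zfree else x0[:3],loss='soft_l1',x_scale=[.1,.1,.5,.1][:len(x0) if zfree else 3]);return r.x,f(r.x).reshape(-1,2),np.sqrt(np.diag(np.linalg.inv(r.jac.T@r.jac)))
E
python3 - <<'E'
from h import *
np.set_printoptions(precision=4,suppress=True)
a=lambda X,Y:(300+X/7-.4,190+Y/7-.4); b=lambda X,Y:(220+(X-392)/7-.4,220+Y/7-.4)
cl=[('scene',(-12,-6,126),a(125,95),1),('scene',(-12,6,126),a(155,82),1),('scene',(12,6,126),a(198,130),1),('scene',(12,-6,126),a(168,148),1),('scene',(12,-6,74),a(155,240),1),
('scene',(65,-13,0),a(208,508),.6),('scene',(9,-13,0),a(120,400),.6),
('side',(12,6,126),b(622,148),1),('side',(-12,6,126),b(700,140),1),('side',(-12,6,74),b(708,235),1),('side',(12,6,74),b(630,245),1),('side',(12,-6,126),b(617,117),1),('side',(-12,-6,126),b(697,107),1),
('side',(65,13,0),b(478,423),.6),('side',(9,13,0),b(648,403),.6)]
v,r,s=fit(cl,[.5,.1,0,0],False);print('clip',v,np.degrees(v[2]),s);print(r)
e=lambda X,Y:(105+X/5-.4,155+Y/5-.4); g=lambda X,Y:(285+(X-420)/5-.4,75+Y/5-.4)
st=[('scene',(0,24,0),e(207,93),1),('side',(0,24,0),g(727,244),1),('side',(0,-24,0),g(727,185),1),('side',(47,24,0),g(637,240),1),('side',(47,-24,0),g(637,182),1),('scene',(47,24,0),e(212,150),1)]
v,r,s=fit(st,[.45,-.25,0,.2],True);print('bar',v,np.degrees(v[2]),s);print(r)
for n in C:
  for p in [(-60,-75,12),(-60,75,12),(60,-75,12),(60,75,12),(-11,-11,227),(11,11,227)]:
    w=list(v);w[3]=0;print(n,p,(proj(n,T(w,np.array(p)/1000+[.065,0,0]))-((105,155) if n=='scene' else (285,75)))*5+((0,0) if n=='scene' else (420,0)))
E
```

```text
clip [0.5937 0.176  0.4118] 23.596859114123546 [0.0008 0.0009 0.0416]
[[ 0.158  -0.3376]
 [ 0.6043 -0.5662]
 [ 0.9015  0.116 ]
 [ 0.4121 -0.305 ]
 [-0.1097  1.9956]
 [-0.0866  1.1048]
 [-0.8609 -0.4298]
 [-0.5069 -1.0122]
 [ 0.7364 -1.3364]
 [ 0.5687  0.8164]
 [-0.1081  0.8317]
 [-0.3751 -1.4505]
 [ 0.4629 -1.4607]
 [-0.5637  0.8222]
 [ 0.6073  0.5285]]
bar [ 0.488  -0.2179  0.184   0.1489] 10.540555027775172 [0.0014 0.0021 0.0425 0.0019]
[[-0.2969 -0.3338]
 [ 0.9891 -0.132 ]
 [ 0.6251 -0.0079]
 [-0.4368 -0.2556]
 [-0.2047 -0.2742]
 [ 1.0109  3.5852]]
scene (-60, -75, 12) [ 53.0394 345.1979]
scene (-60, 75, 12) [372.7364 277.0376]
scene (60, -75, 12) [ 69.371  553.5747]
scene (60, 75, 12) [413.2885 473.9057]
scene (-11, -11, 227) [82.1119 58.66  ]
scene (11, 11, 227) [145.301   86.2967]
side (-60, -75, 12) [691.5644 331.7033]
side (-60, 75, 12) [693.5022 516.6091]
side (60, -75, 12) [479.6201 321.1116]
side (60, 75, 12) [461.9811 503.9115]
side (-11, -11, 227) [631.0419  55.1508]
side (11, 11, 227) [582.8767  79.1681]
```

Call:
{"api": "jog_arm", "payload": {"hand": [0.06, 0.06, 0.06, 0.06, 0.06], "travel": [[0.036, -0.033, 0], [0.036, -0.033, 0], [0.036, -0.033, 0], [0.036, -0.033, 0], [0.036, -0.033, 0]], "yaw": [0.159, 0.159, 0.159, 0.159, 0.159]}}

```text
time_s: 0.78
position: [0.3859, 0.3441, 0.2482]
tool_rot: [[-0.914, -0.406, -0.0], [-0.406, 0.914, -0.0], [0.0, 0.0, -1.0]]
ft_force: [-0.1, 1.1, 0.1]
grip_width: 0.0598
gripper_force: 0.0
```

Call:
{"api": "jog_arm", "payload": {"hand": [0.06, 0.06, 0.06, 0.06, 0.06], "travel": [[0.036, -0.034, 0], [0.036, -0.034, 0], [0.036, -0.034, 0], [0.036, -0.034, 0], [0, 0, 0]], "yaw": [0, 0, 0, 0, 0]}}

```text
time_s: 1.4
position: [0.5307, 0.2071, 0.2474]
tool_rot: [[-0.917, -0.398, -0.001], [-0.398, 0.917, -0.001], [0.001, -0.0, -1.0]]
ft_force: [-0.2, 0.4, -0.7]
grip_width: 0.0599
gripper_force: 0.0
```

Run:
```python
from h import *
np.set_printoptions(precision=4,suppress=True)
o=env.observe();print(o['time_s'],o['position'],o['tool_rot'],o['q'],o['grip_width'],o['ft_force'])
np.savez('w1.npz',p=o['position'],R=o['tool_rot'])
cv2.imwrite("pics/w1.png",env.get_image("wrist")[:,:,::-1])
# stand refit, bar z free, base included
e=lambda X,Y:(105+X/5-.4,155+Y/5-.4); g=lambda X,Y:(285+(X-420)/5-.4,75+Y/5-.4)
bar=[('scene',(0,24),e(207,93)),('side',(0,24),g(727,244)),('side',(0,-24),g(727,185)),('side',(47,24),g(637,240)),('side',(47,-24),g(637,182))]
base=[('scene',(5,75),e(375,288)),('scene',(125,75),e(408,487)),('scene',(125,-75),e(65,548)),('side',(125,-75),g(482,325)),('side',(5,75),g(685,515)),('side',(125,75),g(460,503))]
f=lambda v:np.concatenate([proj(n,T(v,np.array([*p,0])/1e3))-u for n,p,u in bar]+[proj(n,T([*v[:3],0],np.array([*p,12])/1e3))-u for n,p,u in base])
r=least_squares(f,[.488,-.218,.18,.149],loss='soft_l1');print(r.x,np.degrees(r.x[2]));print(f(r.x).reshape(-1,2))
def back(n,u,z):
    c=C[n];d=c['rotation']@np.array([(u[0]-c['cx'])/c['fx'],(u[1]-c['cy'])/c['fy'],1]);return c['position']+d*(z-c['position'][2])/d[2]
print('tube',back('side',(307,286),.1),'glue cap',back('side',(326,216),.12),'cup',back('side',(234,187),.1))
```

```text
1.4 [0.5307 0.2071 0.2474] [[-0.9174 -0.3979 -0.0009]
 [-0.3979  0.9174 -0.0005]
 [ 0.001  -0.0001 -1.    ]] [   9.4229   23.8582   71.1732   -0.0213   85.0225 -104.0203] 0.059860106262938396 [-0.2256  0.4165 -0.6796]
[ 0.4889 -0.2172  0.1536  0.1485] 8.80107098205181
[[ 0.0951  0.3162]
 [ 0.2204  0.102 ]
 [ 0.4653  0.2511]
 [-1.1868 -0.3779]
 [-0.3502 -0.3503]
 [ 0.322  -0.7985]
 [ 0.2498 -0.7078]
 [-0.2658  1.3992]
 [ 0.4264 -1.0646]
 [ 0.7928  0.7557]
 [-0.3893 -0.3508]]
tube [0.4793 0.2427 0.1   ] glue cap [0.4771 0.0849 0.12  ] cup [0.6952 0.0373 0.1   ]
```

View pics/w1.png

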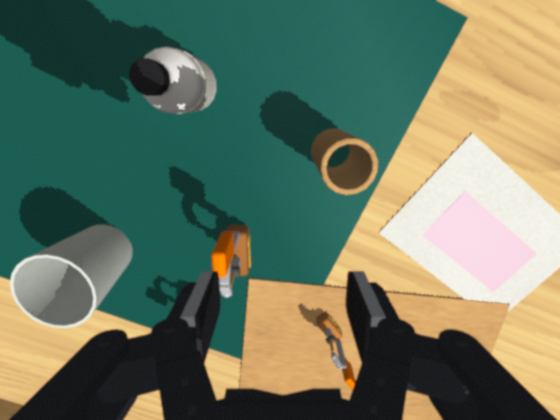

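The wrist view shows the clip (orange grip) at about (225,258), the tube at (345,160), the glue bottle at (185,80) and the cup at (60,280). Next I'll overlay the fitted clip on it as a check.

```bash
cat >> h.py <<'E'
W=env.calibration("wrist")
def wproj(P,R,p):
    t=R.T@(np.asarray(p)-P);H=W['hand_eye'];q=H[:3,:3].T@(t-H[:3,3]);return np.array([W['fx']*q[0]/q[2]+W['cx'],W['fy']*q[1]/q[2]+W['cy']])
E
python3 - <<'E'
from h import *
d=np.load('w1.npz');v=[.5937,.176,.4118,0]
im=crop("pics/w1.png",195,215,75,90,6)
im2=im.copy()
for p in [(-12,-6,126),(-12,6,126),(12,6,126),(12,-6,126),(-12,-6,74),(-12,6,74),(9,-13,0),(65,-13,0),(65,13,0),(9,13,0)]:
    u=(wproj(d['p'],d['R'],T(v,np.array(p)/1e3))-(195,215)+.5)*6;print(p,u); cv2.circle(im2,tuple(int(k) for k in u),3,(0,255,0) if p[2]>20 else (255,0,0),-1)
cv2.imwrite("pics/w1c.png",cv2.resize(np.hstack([im,im2]),(800,480)))
E
```

```text
(-12, -6, 126) [ 94.89061978 218.09058376]
(-12, 6, 126) [182.6613636  217.81743613]
(12, 6, 126) [192.86448491 373.22280955]
(12, -6, 126) [107.53191307 373.47965582]
(-12, -6, 74) [161.23103204  80.07786383]
(-12, 6, 74) [235.58237584  79.83974689]
(9, -13, 0) [197.42105338  43.88148813]
(65, -13, 0) [212.79033283 295.36233846]
(65, 13, 0) [337.16549414 294.98161936]
(9, 13, 0) [327.46661356  43.46192295]
```

View pics/w1c.png

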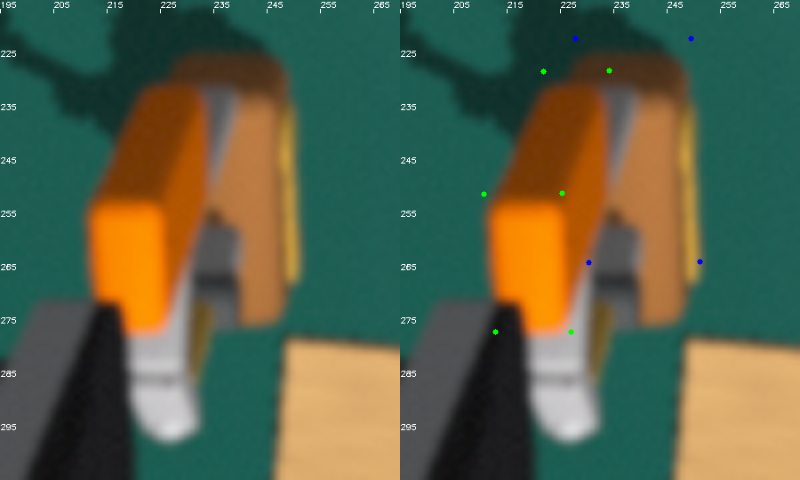

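Call:
{"api": "jog_arm", "payload": {"hand": [0.045, 0.045, 0.045, 0.045, 0.045], "travel": [[0.032, -0.0155, -0.03], [0.032, -0.0155, -0.03], [0, 0, -0.03], [0, 0, -0.03], [0, 0, -0.027]], "yaw": [0, 0, 0, 0, 0]}}

```text
time_s: 2.08
position: [0.5919, 0.1796, 0.1003]
tool_rot: [[-0.915, -0.403, -0.001], [-0.403, 0.915, 0.0], [0.001, 0.001, -1.0]]
ft_force: [-0.2, 0.3, -0.3]
grip_width: 0.045
gripper_force: 0.0
```

Call:
{"api": "jog_arm", "payload": {"hand": [0.045, 0.02, 0, 0, 0], "travel": [[0, 0, 0], [0, 0, 0], [0, 0, 0], [0, 0, 0], [0, 0, 0]], "yaw": [0, 0, 0, 0, 0], "grip_force": 40}}

```text
time_s: 2.7
position: [0.5932, 0.1788, 0.1027]
tool_rot: [[-0.916, -0.402, 0.002], [-0.402, 0.916, 0.001], [-0.002, -0.0, -1.0]]
ft_force: [-1.0, 1.4, 6.7]
grip_width: 0.0112
gripper_force: 45.8
```

Call:
{"api": "jog_arm", "payload": {"hand": [0, 0, 0, 0, 0], "travel": [[0, 0, 0.02], [0, 0, 0.04], [0, 0, 0.05], [0, 0, 0.05], [0, 0, 0.01]], "yaw": [0, 0, 0, 0, 0], "grip_force": 60}}

```text
time_s: 3.32
position: [0.5935, 0.1784, 0.275]
tool_rot: [[-0.916, -0.401, 0.006], [-0.401, 0.916, 0.0], [-0.006, -0.002, -1.0]]
ft_force: [0.5, 0.6, -2.5]
grip_width: 0.0115
gripper_force: 58.9
```

Call:
{"api": "jog_arm", "payload": {"hand": [0, 0, 0, 0, 0], "travel": [[-0.019, -0.03, 0], [-0.019, -0.04, 0], [-0.019, -0.04, 0], [-0.02, -0.04, 0], [-0.02, -0.04, 0]], "yaw": [-0.025, -0.025, -0.025, -0.025, -0.025]}}

```text
time_s: 3.95
position: [0.4946, -0.0127, 0.27]
tool_rot: [[-0.959, -0.283, -0.002], [-0.283, 0.959, 0.0], [0.002, 0.001, -1.0]]
ft_force: [0.3, -1.2, -2.2]
grip_width: 0.0111
gripper_force: 58.7
```

Call:
{"api": "jog_arm", "payload": {"hand": [0, 0, 0, 0, 0], "travel": [[-0.02, -0.045, 0], [-0.02, -0.045, 0], [-0.02, -0.045, 0], [-0.02, -0.045, 0], [-0.016, -0.04, 0]], "yaw": [-0.025, -0.025, -0.025, -0.025, -0.025]}}

```text
time_s: 4.58
position: [0.3985, -0.2327, 0.2702]
tool_rot: [[-0.987, -0.161, -0.002], [-0.161, 0.987, 0.002], [0.002, 0.002, -1.0]]
ft_force: [1.3, 1.1, -1.8]
grip_width: 0.0115
gripper_force: 58.6
```

Call:
{"api": "jog_arm", "payload": {"hand": [0, 0, 0, 0, 0], "travel": [[0, 0, 0], [0, 0, 0], [0, 0, 0], [0, 0, 0], [0, 0, 0]], "yaw": [0, 0, 0, 0, 0]}}

```text
time_s: 5.2
position: [0.4001, -0.2312, 0.2713]
tool_rot: [[-0.987, -0.163, -0.0], [-0.163, 0.987, 0.0], [0.0, 0.0, -1.0]]
ft_force: [0.1, 0.2, -2.4]
grip_width: 0.0112
gripper_force: 59.2
```

Run:
```python
from h import *
np.set_printoptions(precision=4,suppress=True)
o=env.observe();print(o['time_s'],o['position'],o['tool_rot'],o['ft_force'],o['grip_width'])
np.savez('w2.npz',p=o['position'],R=o['tool_rot'])
cv2.imwrite("pics/w2.png",env.get_image("wrist")[:,:,::-1])
cv2.imwrite("pics/s2.png",env.get_image("side")[:,:,::-1])
bar=[.4889,-.2172,.1536,.1485]
R=o['tool_rot'];yaw=np.arctan2(-R[0,1],R[1,1]);P=o['position']
clip=[*P[:2],yaw,P[2]-.1027]
for n,v,ps in (('bar',bar,[(0,-24,0),(0,24,0),(47,24,0),(47,-24,0)]),('clip',clip,[(-12,-6,126),(-12,6,126),(12,6,126),(12,-6,126),(65,13,0),(65,-13,0),(9,13,0),(43,0,81)])):
  for p in ps:
    q=T(v,np.array(p)/1e3);print(n,p,wproj(P,R,q),proj('side',q))
cv2.imwrite("pics/m2.png",np.hstack([cv2.imread('pics/w2.png')[:,130:],crop('pics/s2.png',285,65,90,105,4)]))
```

```text
5.2 [ 0.4001 -0.2312  0.2713] [[-0.9866 -0.1634 -0.    ]
 [-0.1634  0.9866  0.    ]
 [ 0.      0.     -1.    ]] [ 0.106   0.2015 -2.3746] 0.011228157490147531
bar (0, -24, 0) [254.7151 308.1359] [346.4832 111.8507]
bar (0, 24, 0) [309.3092 308.5861] [346.2386 123.501 ]
bar (47, 24, 0) [307.4912 351.9209] [326.8322 122.2211]
bar (47, -24, 0) [255.6132 351.5137] [327.6683 110.6493]
clip (-12, -6, 126) [266.441  307.3976] [400.0894  64.0233]
clip (-12, 6, 126) [299.4526 307.3742] [400.5514  66.8488]
clip (12, 6, 126) [298.4819 360.3648] [389.3994  66.2922]
clip (12, -6, 126) [267.4754 360.3849] [389.0354  63.4765]
clip (65, 13, 0) [299.1357 296.643 ] [357.6667 114.7086]
clip (65, -13, 0) [266.536  296.6666] [357.4959 108.3899]
clip (9, 13, 0) [300.2926 231.4202] [381.2303 116.0768]
clip (43, 0, 81) [282.9145 344.8617] [371.8227  82.3435]
```

Run:
```python
from h import *
a=cv2.imread('pics/w2.png')[80:420,180:400];b=crop('pics/s2.png',285,70,110,136,5)
cv2.imwrite("pics/m2.png",np.hstack([cv2.resize(a,None,fx=1.11,fy=2 if 0 else 1.11) if 0 else cv2.resize(a,(240,371)),b[:371*2]]) if 0 else b)
c=crop('pics/w2.png',200,60,130,100,5) if 0 else cv2.imread('pics/w2.png')
cv2.imwrite('pics/w2v.png',c)
```

```text
(no output)
```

View pics/w2v.png

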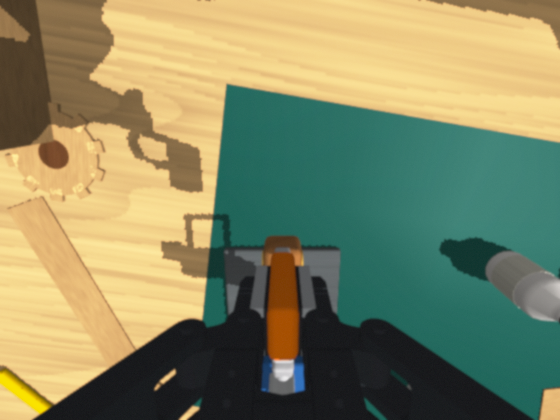

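The wrist view shows the clip upright and centred in the fingers at (283,300). The stand base edge runs level at row 250, centred on column 284, so the yaw is aligned. Next I'll lower to mouth height.

Call:
{"api": "jog_arm", "payload": {"hand": [0, 0, 0, 0, 0], "travel": [[0, 0, -0.03], [0, 0, -0.03], [0, 0, -0.03], [0, 0, -0.011], [0, 0, 0]], "yaw": [0, 0, -0.007, 0, 0]}}

```text
time_s: 5.92
position: [0.4, -0.2317, 0.1704]
tool_rot: [[-0.988, -0.156, -0.0], [-0.156, 0.988, 0.0], [0.0, 0.0, -1.0]]
ft_force: [0.4, -1.3, -1.9]
grip_width: 0.0117
gripper_force: 59.0
```

Call:
{"api": "jog_arm", "payload": {"hand": [0, 0, 0, 0, 0], "travel": [[0.01, 0.0015, 0], [0.01, 0.0015, 0], [0.01, 0.0015, 0], [0, 0, 0], [0, 0, 0]], "yaw": [0, 0, 0, 0, 0]}}

```text
time_s: 6.55
position: [0.4298, -0.227, 0.1703]
tool_rot: [[-0.988, -0.156, -0.0], [-0.156, 0.988, 0.0], [0.0, 0.0, -1.0]]
ft_force: [-0.4, 1.0, -3.2]
grip_width: 0.0114
gripper_force: 59.1
```

Run:
```python
from h import *
np.set_printoptions(precision=4,suppress=True)
o=env.observe();print(o['time_s'],o['position'],o['tool_rot'],o['ft_force'],o['grip_width'])
for n in('scene','side'): cv2.imwrite(f"pics/{n}3.png",env.get_image(n)[:,:,::-1])
bar=[.4889,-.2172,.1536,.1485]
R=o['tool_rot'];yaw=np.arctan2(-R[0,1],R[1,1]);P=o['position']
clip=[*P[:2],yaw,P[2]-.1027]
S=7
a=crop("pics/side3.png",315,85,57,80,S);b=crop("pics/scene3.png",110,140,57,80,S)
for n,im,o0 in(('side',a,(315,85)),('scene',b,(110,140))):
 for v,ps,c in ((bar,[(0,-24,0),(0,24,0)],(0,0,255)),(clip,[(12,6,126),(12,-6,126),(65,13,0),(65,13,30),(43,0,81),(43,0,98)],(0,255,0))):
  for p in ps:
    q=T(v,np.array(p)/1e3);u=proj(n,q);print(n,p,u);cv2.circle(im,tuple(int(k) for k in (u-o0+.5)*S),2,c,-1)
cv2.imwrite("pics/m3.png",np.hstack([a,b]))
```

```text
6.55 [ 0.4298 -0.227   0.1703] [[-0.9878 -0.1558 -0.0003]
 [-0.1558  0.9878  0.0001]
 [ 0.0003  0.0002 -1.    ]] [-0.4217  1.0244 -3.1549] 0.011397889148413014
side (0, -24, 0) [346.4832 111.8507]
side (0, 24, 0) [346.2386 123.501 ]
side (12, 6, 126) [368.6973 104.5571]
side (12, -6, 126) [368.5665 101.6542]
side (65, 13, 0) [340.9738 146.1583]
side (65, 13, 30) [342.1269 136.9908]
side (43, 0, 81) [353.2505 117.883 ]
side (43, 0, 98) [354.0833 112.1183]
scene (0, -24, 0) [123.2034 177.4668]
scene (0, 24, 0) [146.0764 173.5128]
scene (12, 6, 126) [131.0822 144.7128]
scene (12, -6, 126) [125.3237 145.6476]
scene (65, 13, 0) [148.7066 201.0401]
scene (65, 13, 30) [145.8936 192.1655]
scene (43, 0, 81) [133.9994 170.1438]
scene (43, 0, 98) [132.1304 164.4643]
```

View pics/m3.png

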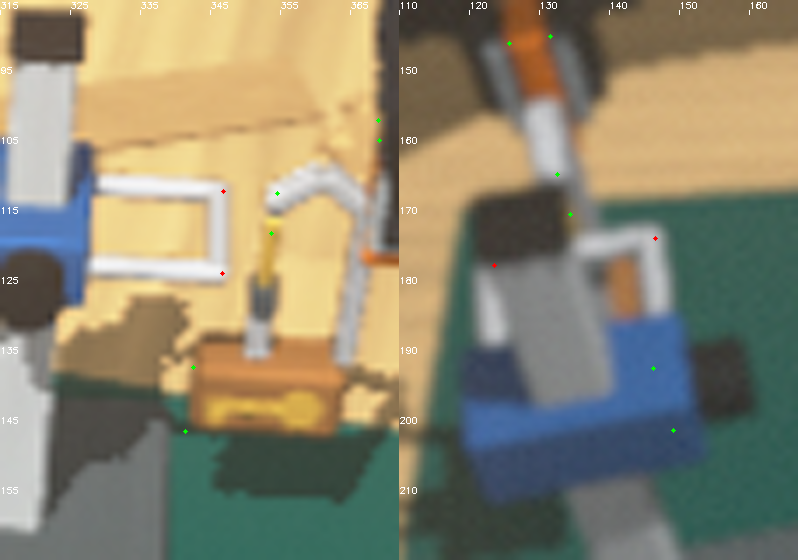

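The clip matches the model to within 1–2 px: gate at side (353,118), bar at (346,112) to (346,124). Mouth and bar heights agree, so I'll push in along the stand's x while watching the force.

Call:
{"api": "jog_arm", "payload": {"hand": [0, 0, 0, 0, 0], "travel": [[0.004, 0.0006, 0], [0.003, 0.0005, 0], [0.003, 0.0005, 0], [0.003, 0.0005, 0], [0.002, 0.0003, 0]], "yaw": [0, 0, 0, 0, 0]}}

```text
time_s: 7.28
position: [0.4448, -0.2247, 0.1702]
tool_rot: [[-0.988, -0.156, -0.001], [-0.156, 0.988, 0.0], [0.001, 0.0, -1.0]]
ft_force: [-3.1, -0.9, -1.6]
grip_width: 0.011
gripper_force: 59.1
```

Call:
{"api": "jog_arm", "payload": {"hand": [0, 0, 0, 0, 0], "travel": [[0.002, 0.0003, 0], [0.002, 0.0003, 0], [0.002, 0.0003, 0], [0.002, 0.0003, 0], [0.001, 0.0002, 0]], "yaw": [0, 0, 0, 0, 0]}}

```text
time_s: 7.9
position: [0.4538, -0.2233, 0.1702]
tool_rot: [[-0.988, -0.156, -0.001], [-0.156, 0.988, 0.0], [0.001, 0.0, -1.0]]
ft_force: [-4.0, -0.7, -1.6]
grip_width: 0.0116
gripper_force: 59.1
```

Call:
{"api": "jog_arm", "payload": {"hand": [0, 0, 0, 0, 0], "travel": [[0.002, 0.0003, 0], [0.002, 0.0003, 0], [0.002, 0.0003, 0], [0.002, 0.0003, 0], [0.001, 0.0002, 0]], "yaw": [0, 0, 0, 0, 0]}}

```text
time_s: 8.52
position: [0.4626, -0.2217, 0.1699]
tool_rot: [[-0.988, -0.156, -0.002], [-0.156, 0.988, 0.001], [0.001, 0.001, -1.0]]
ft_force: [-5.4, -1.8, -3.0]
grip_width: 0.0112
gripper_force: 59.1
```

Call:
{"api": "jog_arm", "payload": {"hand": [0, 0, 0, 0, 0], "travel": [[0, 0, -0.002], [0, 0, -0.002], [0, 0, -0.002], [0, 0, -0.002], [0, 0, -0.001]], "yaw": [0, 0, 0, 0, 0]}}

```text
time_s: 9.15
position: [0.4636, -0.2221, 0.1616]
tool_rot: [[-0.988, -0.156, 0.002], [-0.156, 0.988, -0.001], [-0.002, -0.001, -1.0]]
ft_force: [-0.3, -0.4, -2.2]
grip_width: 0.0112
gripper_force: 59.2
```

Call:
{"api": "jog_arm", "payload": {"hand": [0, 0, 0, 0, 0], "travel": [[0, 0, -0.001], [0, 0, -0.001], [0, 0, -0.001], [0, 0, -0.001], [0, 0, 0]], "yaw": [0, 0, 0, 0, 0]}}

```text
time_s: 9.78
position: [0.4629, -0.2219, 0.1573]
tool_rot: [[-0.988, -0.156, -0.0], [-0.156, 0.988, 0.0], [0.0, 0.0, -1.0]]
ft_force: [-0.7, -1.2, -2.7]
grip_width: 0.0114
gripper_force: 59.2
```

Call:
{"api": "jog_arm", "payload": {"hand": [0, 0, 0, 0, 0], "travel": [[0, 0, -0.001], [0, 0, -0.001], [0, 0, -0.0005], [0, 0, -0.0005], [0, 0, 0]], "yaw": [0, 0, 0, 0, 0]}}

```text
time_s: 10.4
position: [0.4629, -0.2219, 0.1543]
tool_rot: [[-0.988, -0.156, -0.0], [-0.156, 0.988, 0.0], [0.0, 0.0, -1.0]]
ft_force: [-0.3, -0.0, -1.9]
grip_width: 0.0113
gripper_force: 59.2
```

Run:
```python
from h import *
o=env.observe();print(o['time_s'],o['position'],o['ft_force'])
for n in('scene','side'): cv2.imwrite(f"pics/{n}4.png",env.get_image(n)[:,:,::-1])
cv2.imwrite("pics/m4.png",np.hstack([crop("pics/side4.png",305,85,57,80,7),crop("pics/scene4.png",110,140,57,80,7)]))
```

```text
10.4 [ 0.46290586 -0.22191299  0.15428725] [-0.32485246 -0.04937403 -1.90125626]
```

View pics/m4.png

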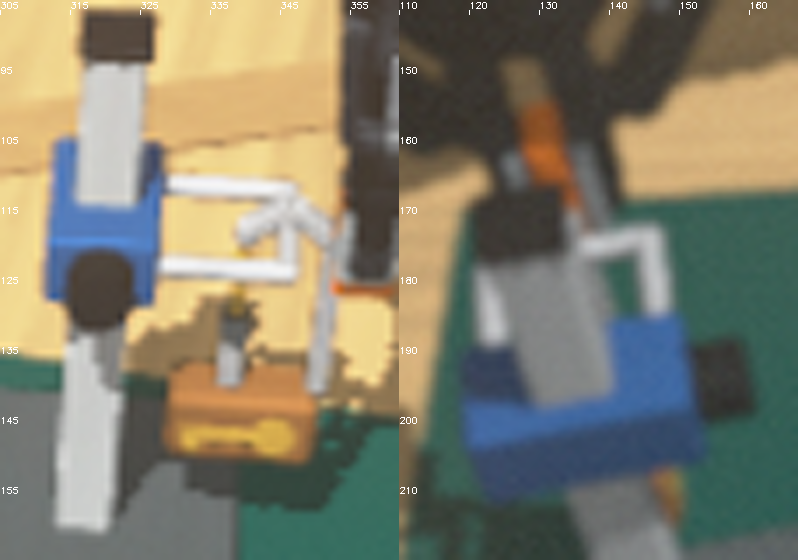

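The hook roof is over the bar at side (345,117) and the gate at (338,124) is upright and shut under the nose. I'll lower until the bar takes the weight.

Call:
{"api": "jog_arm", "payload": {"hand": [0, 0, 0, 0, 0], "travel": [[0, 0, -0.0005], [0, 0, -0.0005], [0, 0, -0.0005], [0, 0, 0], [0, 0, 0]], "yaw": [0, 0, 0, 0, 0]}}

```text
time_s: 11.12
position: [0.463, -0.222, 0.1535]
tool_rot: [[-0.988, -0.156, 0.001], [-0.156, 0.988, -0.001], [-0.001, -0.001, -1.0]]
ft_force: [-2.7, 1.7, 6.0]
grip_width: 0.0118
gripper_force: 60.6
```

Call:
{"api": "jog_arm", "payload": {"hand": [0, 0, 0, 0, 0], "travel": [[0, 0, 0.0006], [0, 0, 0], [0, 0, 0], [0, 0, 0], [0, 0, 0]], "yaw": [0, 0, 0, 0, 0], "grip_force": 25}}

```text
time_s: 11.75
position: [0.463, -0.222, 0.1536]
tool_rot: [[-0.988, -0.156, 0.0], [-0.156, 0.988, -0.0], [-0.0, -0.0, -1.0]]
ft_force: [-1.9, 0.9, 5.9]
grip_width: 0.0113
gripper_force: 60.1
```

Call:
{"api": "jog_arm", "payload": {"hand": [0.014, 0.018, 0.025, 0.035, 0.05], "travel": [[0, 0, 0], [0, 0, 0], [0, 0, 0], [0, 0, 0], [0, 0, 0]], "yaw": [0, 0, 0, 0, 0]}}

```text
time_s: 12.38
position: [0.4629, -0.2219, 0.1534]
tool_rot: [[-0.988, -0.156, -0.0], [-0.156, 0.988, 0.0], [0.0, 0.0, -1.0]]
ft_force: [-0.2, -0.1, 0.3]
grip_width: 0.0497
gripper_force: 0.0
```

Call:
{"api": "jog_arm", "payload": {"hand": [0.05, 0.05, 0.05, 0.05, 0.05], "travel": [[0, 0, 0.01], [0, 0, 0.02], [0, 0, 0.03], [0, 0, 0.04], [-0.02, 0, 0.04]], "yaw": [0, 0, 0, 0, 0]}}

```text
time_s: 13.0
position: [0.443, -0.2218, 0.2952]
tool_rot: [[-0.988, -0.156, 0.001], [-0.156, 0.988, -0.0], [-0.001, -0.0, -1.0]]
ft_force: [0.5, -0.8, 0.5]
grip_width: 0.0499
gripper_force: 0.0
```

Call:
{"api": "jog_arm", "payload": {"hand": [0.05, 0.05, 0.05, 0.05, 0.05], "travel": [[-0.03, 0, 0.01], [-0.04, 0, 0], [-0.04, 0, 0], [0, 0, 0], [0, 0, 0]], "yaw": [0, 0, 0, 0, 0]}}

```text
time_s: 13.62
position: [0.3333, -0.2221, 0.304]
tool_rot: [[-0.988, -0.155, 0.001], [-0.155, 0.988, -0.001], [-0.001, -0.001, -1.0]]
ft_force: [-0.0, -0.1, -0.3]
grip_width: 0.0501
gripper_force: 0.0
```

Run:
```python
from h import *
for n in('scene','side'): cv2.imwrite(f"pics/{n}5.png",env.get_image(n)[:,:,::-1])
cv2.imwrite("pics/m5.png",np.hstack([crop("pics/side5.png",305,85,57,80,7),crop("pics/scene5.png",110,140,57,80,7)]))
```

```text
(no output)
```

View pics/m5.png

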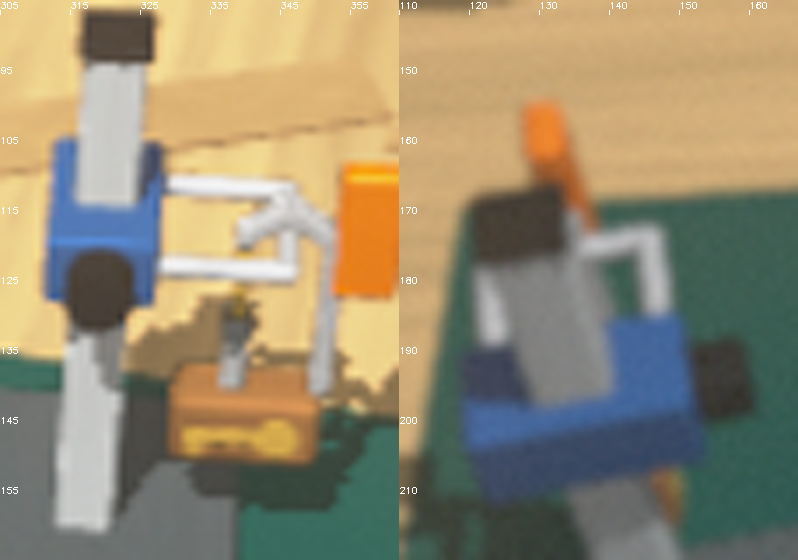

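The clip hangs on the bar at side (345,117) with the gate shut and the gripper clear. I'll let it settle and check that it's still.

Call:
{"api": "jog_arm", "payload": {"hand": [0.05, 0.05, 0.05, 0.05, 0.05], "travel": [[0, 0, 0], [0, 0, 0], [0, 0, 0], [0, 0, 0], [0, 0, 0]], "yaw": [0, 0, 0, 0, 0]}}

```text
time_s: 14.35
position: [0.3329, -0.2219, 0.3034]
tool_rot: [[-0.988, -0.156, 0.0], [-0.156, 0.988, 0.0], [-0.0, 0.0, -1.0]]
ft_force: [0.6, -0.8, -0.1]
grip_width: 0.05
gripper_force: 0.0
```

Call:
{"api": "jog_arm", "payload": {"hand": [0.05, 0.05, 0.05, 0.05, 0.05], "travel": [[0, 0, 0], [0, 0, 0], [0, 0, 0], [0, 0, 0], [0, 0, 0]], "yaw": [0, 0, 0, 0, 0]}}

```text
time_s: 14.98
position: [0.3329, -0.2219, 0.3034]
tool_rot: [[-0.988, -0.156, -0.0], [-0.156, 0.988, -0.0], [0.0, 0.0, -1.0]]
ft_force: [-0.6, 0.3, 0.5]
grip_width: 0.0502
gripper_force: 0.0
```

Call:
{"api": "jog_arm", "payload": {"hand": [0.05, 0.05, 0.05, 0.05, 0.05], "travel": [[0, 0, 0], [0, 0, 0], [0, 0, 0], [0, 0, 0], [0, 0, 0]], "yaw": [0, 0, 0, 0, 0]}}

```text
time_s: 15.6
position: [0.3329, -0.2219, 0.3034]
tool_rot: [[-0.988, -0.156, -0.0], [-0.156, 0.988, 0.0], [0.0, 0.0, -1.0]]
ft_force: [-0.0, -0.2, -0.3]
grip_width: 0.0497
gripper_force: 0.0
```

Run:
```python
from h import *
a=cv2.imread('pics/side5.png');L=[env.get_image('side')[:,:,::-1] for _ in range(6)]
f=lambda x,y:np.abs(x[90:165,305:365].astype(int)-y[90:165,305:365]).mean()
d=[f(a,L[0])]+[f(L[0],x) for x in L[1:]];print(d)
if max(d)<4: print(env.close_job())
```

```text
[np.float64(0.658), np.float64(0.6488148148148148), np.float64(0.6365185185185185), np.float64(0.644074074074074), np.float64(0.6335555555555555), np.float64(0.6451851851851852)]
the job is handed in; nothing more can be done
None
```

The key is clipped on the eye, gate shut, hanging freely and still with the gripper clear; readings implied at most about 8 N on the stand, the carry path avoided the bystanders, and the job was handed in at about 16 s.

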